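Unlatch and draw out the oven's locked tray

TASK

The tray beneath the electric oven is latched shut and the steel dredge shaker stands in its way: first stand the shaker upright on the round cork mat. Then squeeze in the yellow safety tab on the side of the tray's red latch lever, lift the lever while the tab is held in, draw the tray out to its halfway stop and let the lever go so that it drops back. Leave everything else on the counter where it is.

Things in the scene. Friction and masses are not known exactly. Their poses are not given: they have to be found in the camera images.
- oven: countertop electric oven with glass door on a steel tray base; 400 mm wide, 330 mm deep, 335 mm high in all, fixed. Origin: on the counter under the middle of the base's front edge. x axis points level into the oven, y along its front, z up.
- tray (a joint): how far the pull-out tray is drawn out, m: 0 shut, 0.150 at its halfway stop. It slides along the oven's -x, drags with about 3 N and stays where it is left. Its stainless front is 370 mm wide, 7 to 73 mm above the counter, its face 16 mm out from the base's front edge when shut.
- latch (a joint): angle of the latch lever, rad: 0 level, pointing out from the tray front along the oven's -x; 0.52 lifted to its stop. A spring returns it (3 N at the grip when level, 5 N lifted). Its hook frees the tray from about 0.25 up. While the tab is out it has only about 0.1 rad of play; lifting then jams the tab, so squeeze before lifting.
- tab (a joint): how far the yellow safety tab is pressed in, m: 0 out (lever locked), 0.008 fully in. The lever is free from about 0.006. A spring pushes it out with 9 N (out) to 16 N (in), so it takes a firm pinch; let go with the lever down, it pops back under its catch.
- latch_grip (a point): middle of the lever's red grip, 60 mm out from the hinge; moves with the lever; 46 mm above the counter when level. The grip is 28 mm wide along the oven's y, 16 mm thick, 40 mm long, its outer end 20 mm beyond this point. Nothing stands beside it for 60 mm; the steel cheeks by the hinge begin 40 mm nearer the tray than this point.
- latch_hinge (a point): middle of the lever's hinge pin, which runs along the oven's y; on the tray, 26 mm out from the base's front edge when shut, 46 mm above the counter; moves with the tray.
- shaker: stainless dredge shaker with knurled twist lid and pierced top: round, 58 mm in diameter (lid 60 mm, from 74 mm up), 97 mm high, about 0.22 kg, loose. Origin: centre of its underside, z up its axis. It starts in front of the lever, 14 to 18 cm from the base's front edge.
- cork_mat: round cork mat on the counter, 120 mm in diameter, 8 mm thick, fixed. Origin: centre of its underside.
- crock: sage green ceramic crock with utensils, 120 mm in diameter, 150 mm high, about 265 mm with its utensils; loose bystander. Origin: centre of its underside.
- sugar_jar: glass jar with a wooden lid, 76 mm in diameter, 120 mm high; loose bystander. Origin: centre of its underside.
- bowl: steel bowl, 130 mm in diameter, 60 mm high; loose bystander. Origin: centre of its underside.
- spoon: cherry wood spoon lying flat, 280 mm long along its x, bowl at the +x end; loose bystander.
- scraper: bright orange plastic scraper lying flat, 188 mm long along its x, 65 mm wide, 12 mm thick; loose bystander.
- spice_tin: red tin with a black lid, 60 mm in diameter, 80 mm high; loose bystander. Origin: centre of its underside.
- door_handle (a point): middle of the oven door's level bar handle: 16 mm thick, 290 mm long along the oven's y, 305 mm above the counter, 60 mm out from the base's front edge. It overhangs the latch lever: a gripper coming straight down on the lever strikes it, so lean the tool 35 to 45 degrees, its upper end away from the oven.
- tab_face (a point): middle of the yellow tab's outer face, moves with the tab; the tab lies along the grip's +y side (oven axes), 36 mm long, 11 mm thick, its face 26 mm from the grip's middle when out, 18 mm when in; it is pressed along the oven's -y. Grip and tab are 40 mm across, 32 mm with the tab in: pinch both together along y.
Things that resemble listed ones, but are neither listed nor needed, are in the scene too. Leave any blue or orange look-alike of the shaker alone. What is meant by the cork_mat is not turquoise, and is the smaller of those in its own colour.

How it is judged:
By the outcome, as a careful person would: the job done as asked, in the order asked, and still so for the second after the job is handed in, with the robot touching nothing.
It also fails if it takes over 54 s, if anything falls off the work surface, if the arm or the gripper's body presses on something with over 40 N, if the wrist force passes 120 N, or if a joint passes its speed limit or range.

ROBOT

A 6-joint arm with a two-finger parallel gripper is mounted at the origin on the work surface. World frame = base frame: x ahead of the robot, y to its left, z up, the work surface at z = 0. Lengths are in mm, angles in rad, forces in N, time in s.
With the tool pointing down it reaches from about 275 to 1000 mm from the base axis. Payload 8.4 kg.
Tool frame: the origin (TCP) lies on the centre line of the jaws, within the pads' length; the fingertips stand r.tip_reach ahead of it and the grasp point (between the pads) lies 11 mm behind it (r.tip_reach is the distance from the TCP to the fingertips, in mm); z points along the fingers, y is the line along which they close (so a half turn about z gives the same grasp; the last joint's range is limited). The gripper opens to 85 mm and grips with 20 to 120 N. Pads are 22 mm wide; open, the fingers measure 114 mm over their backs; the gripper's body (76 mm by 85 mm) begins 54 mm behind the grasp point. The pads swing forward as they close: fully open they stand 13 mm farther back than shut.
Start: joints at [-1.268, 0.353, 1.633, -0, 1.155, -0.002], TCP at [187.563, -596.195, 239.281] pointing down, gripper open.
Joint ranges: [-2.63, 2.63], [-0.92, 2.1], [0.06, 2.66], [-1.3, 4.44], [0, 2.69], [-3.02, 3.02]. Speed limits (rad/s): [2.22, 2.22, 2.79, 3.14, 3.14, 3.14].

INTERFACE

Orientations are given as [roll, pitch, yaw] about the fixed x, y, z axes, in that order (R = Rz(yaw) Ry(pitch) Rx(roll)).
In Python, from rig import r gives the robot as it stands.
- The arm moves only by the tool carry_out, never from a script. Its argument "targets" is a list of rows, each an object with "dp": the shift along the tool's x, y, z in mm, a list of three; "yaw": the turn about the tool's z in degrees. A call has 1 to 12 rows; each row is the pose to reach, as a shift and turn from the pose commanded when the call began, along the tool's axes at that moment; what a row does not reach only later rows make up. A row lasts 1/8 s, in which the tool goes at most 62.5 mm and 10.7 degrees, less where a joint would pass 70% of its speed; a pose out of reach is approached as far as the arm can. A call with a gripper value outside its range is refused whole. "fingers" is the opening, from -1 (shut) to 1 (fully open), so that 0 is half open, set as the call begins (left out, the last holds). The fingers move at their own pace and stop on an object; "grip_force" is the grip in N (left out, the last holds). Time passes only in rows, so rows that repeat a pose let the fingers close. It gives the time, the measured TCP pose, the force, the opening and the grip force at its end, in the units of the state.
- r.sense(): the state, without advancing time (a new reading comes with each control period).
- r.grab_frame(name): name is "side" or "top"; returns the picture (420x560x3 uint8, red, green, blue); there is no depth.
- r.get_calibration(name): a dict with "fx", "fy", "cx", "cy" (pixels), "rvec" (rotation vector, rad) and "tvec" (3), from world to camera coordinates, as OpenCV has them. Camera axes: x right, y down, z forward; pixel columns grow to the right and rows downward; lengths in mm; the calibration is good to about 2 mm. A picture is of the moment at which its call begins. get_calibration takes no time and is no camera call.
- r.sign_off(): hands the job in; it is judged then, once.
The state is a dict: "clock": time; "qpos": joint angles; "qvel": joint speeds; "joint_efforts": joint torques, N m; "eef_pos": TCP position; "tcp_rot": TCP orientation; "contact_force": force on the tool from outside, world axes, zero at the start; "wrist_torque": the same for the moment, N m; "opening": opening from 0.0 (shut) to 1.0 (fully open); "grasp_force": force on a finger pad.
Only numpy, scipy, OpenCV 4.12 (cv2) and the standard library are available. Lean on these libraries where they do the work, as an engineer would, in place of code of your own. Each camera call takes 0.05 s, during which the arm holds its last target. There are 200 camera calls.

## Working session

There is one attempt and no reset: what is moved stays moved. The work goes in short steps, Python scripts to look and compute and a tool call to move; the robot and the scene stay as the last step left them, time stands still between calls to the robot, and variables do not carry over. Pictures are saved under pics/ and viewed, at most 10 in all, crops included, and the job is handed in when it is done.

Besides the shell and the picture viewer there is one more tool, called after "Request:" as name(argument=value, ...), one argument or row to a line, values as JSON. carry_out: Moves the arm, as the interface text tells. Its arguments: {"type":"object","properties":{"targets":{"type":"array","items":{"type":"object","properties":{"dp":{"type":"array","items":{"type":"number"}},"yaw":{"type":"number"}}}},"fingers":{"type":"number"},"grip_force":{"type":"number"}},"required":["targets"]}

```bash
mkdir -p pics; python3 - <<'E'
from rig import r
import cv2
for n in("top","side"):
    cv2.imwrite(f"pics/{n}0.png",r.grab_frame(n)[:,:,::-1]); print(n,r.get_calibration(n))
print(r.tip_reach,r.sense())
E
```

```text
top {'fx': 398.1901587706863, 'fy': 398.1901587706863, 'cx': 274.052355722384, 'cy': 212.94158994207942, 'rvec': array([ 2.18521553, -2.14097586,  0.12336263]), 'tvec': array([ 143.34560887,  506.49248335, 1220.56365516])}
side {'fx': 436.22212148804164, 'fy': 436.22212148804164, 'cx': 281.5233568980258, 'cy': 206.31402523691136, 'rvec': array([ 0.83703936, -2.36829195,  1.26500273]), 'tvec': array([ 460.234248  ,  249.37413171, 1127.5396479 ])}
8.0 {'clock': 0.1, 'qpos': array([-1.26840212e+00,  3.53562335e-01,  1.63406780e+00, -7.40278348e-06,
        1.15519250e+00, -2.39645524e-03]), 'qvel': array([-0.00073104, -0.00290391, -0.00292536,  0.00012227, -0.00066289,
       -0.0006723 ]), 'joint_efforts': array([ 1.54556259e-03, -6.06357694e+01, -3.42819393e+01,  8.93801769e-06,
        3.90320347e-03,  6.29611222e-06]), 'eef_pos': array([ 187.43366418, -595.79385051,  238.64364508]), 'tcp_rot': array([-3.14036266e+00,  3.82130119e-06,  3.04793653e-01]), 'contact_force': array([-0.2040636 ,  0.12708527, -0.70488429]), 'wrist_torque': array([-0.0330772 ,  0.02734768, -0.01432599]), 'grasp_force': 0.0, 'opening': 1.0004039870669397}
```

View pics/top0.png

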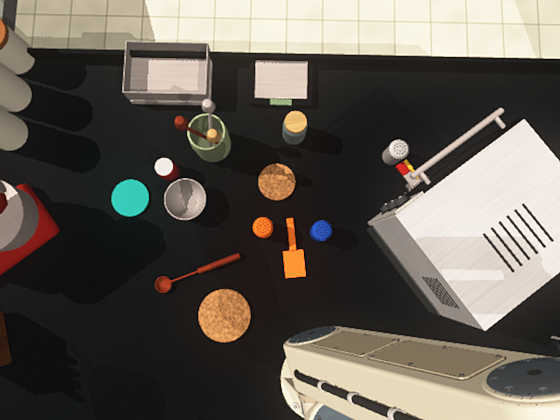

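View pics/side0.png

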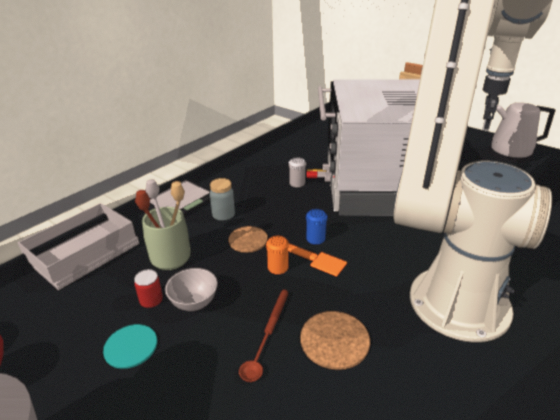

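The top picture shows the shaker at about (397,148), the lever with its yellow tab at about (407,172) and the small cork mat at (277,182). The oven handle runs from (412,183) to (502,113). The side picture shows the shaker at (297,172) and the mat at (248,239). I'll look closer at the oven region.

```bash
cat > h.py <<'E'
from rig import r
import numpy as np, cv2
from scipy.spatial.transform import Rotation as Ro
C={n:r.get_calibration(n) for n in("top","side")}
def K(c): return np.array([[c["fx"],0,c["cx"]],[0,c["fy"],c["cy"]],[0,0,1]])
def at(n,px,z):
    c=C[n];R=cv2.Rodrigues(c["rvec"])[0];o=-R.T@c["tvec"];d=R.T@np.linalg.inv(K(c))@[px[0],px[1],1]
    return o+d*(z-o[2])/d[2]
def proj(n,P):
    c=C[n];return cv2.projectPoints(np.float64(P).reshape(-1,1,3),c["rvec"],c["tvec"],K(c),None)[0].reshape(-1,2)
E
python3 - <<'E'
from h import *
t=cv2.imread("pics/top0.png");s=cv2.imread("pics/side0.png")
a=cv2.resize(t[95:255,360:560],None,fx=4,fy=4,interpolation=cv2.INTER_CUBIC)[:600]
b=cv2.resize(s[70:230,270:430],None,fx=3.75,fy=3.75,interpolation=cv2.INTER_CUBIC)
cv2.imwrite("pics/tc.png",a);cv2.imwrite("pics/sc.png",b)
for n,p,z in[("top",(397.5,149),97),("side",(297.5,162),97),("top",(277,182),8),("side",(248,239),8),("top",(412,183),305),("top",(502,113),305)]:print(n,p,at(n,p,z).round(1))
E
```

```text
top (397.5, 149) [ 697.7 -215.3   97. ]
side (297.5, 162) [ 692. -212.   97.]
top (277, 182) [606.2 146.2   8. ]
side (248, 239) [605. 151.   8.]
top (412, 183) [ 553.1 -184.4  305. ]
top (502, 113) [ 736.5 -414.1  305. ]
```

View pics/tc.png

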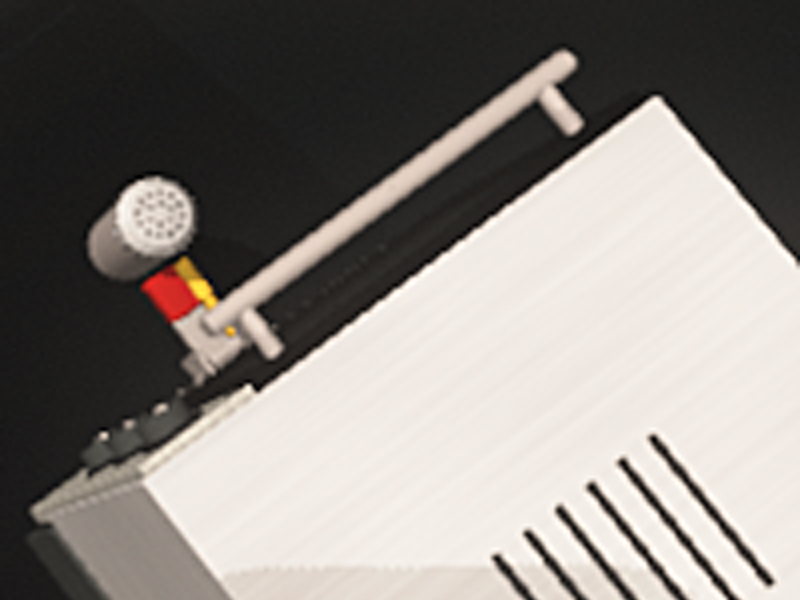

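View pics/sc.png

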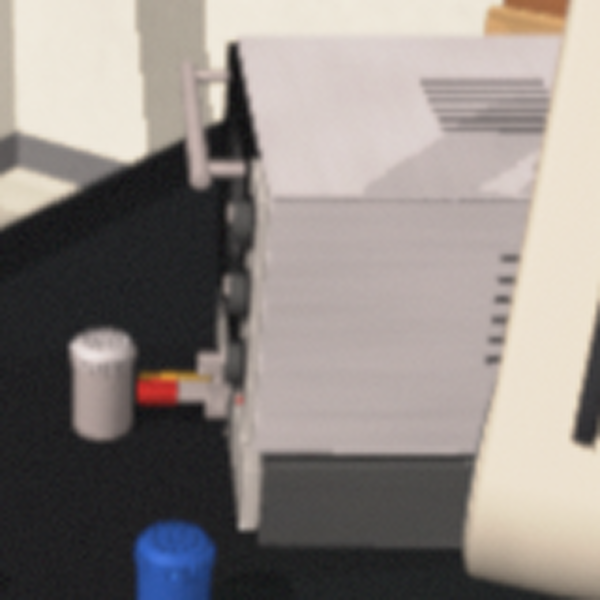

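```bash
python3 - <<'E'
from h import *
f=lambda c:(360+c[0]/4-.375,95+c[1]/4-.375)
g=lambda c:(270+c[0]/3.75-.37,70+c[1]/3.75-.37)
P=lambda l,p:print(l,np.round(p,1))
hl=at("top",f((210,322)),305);hr=at("top",f((568,61)),305);P("handle",(hl,hr,np.linalg.norm(hr-hl)))
c1=at("top",f((657,97)),335);c2=at("top",f((145,478)),335);c3=at("top",(484,329),335);P("top corners",(c1,c2,c3))
print(np.linalg.norm(c1-c2),np.linalg.norm(c3-c2))
P("side handle",(at("side",g((202,181)),305),at("side",g((190,72)),305)))
P("grip top outer L",at("top",f((142,281)),54));P("outer red/yellow",at("top",f((172,264)),54));P("inner",at("top",f((178,318)),54)); P("inner r",at("top",f((203,303)),54))
P("yel outer",at("top",f((186,260)),50))
P("shaker top",at("top",f((157,213)),97));P("side",at("side",g((104,341)),97))
P("base",at("top",f((120,250)),5))
P("side red bottom-left",at("side",g((138,403)),38))
P("base front corner",at("side",g((262,548)),0));P("tray corner",at("side",g((240,528)),7))
for n,px in(("spice",(165,168)),):pass
E
```

```text
Traceback (most recent call last):
ValueError: setting an array element with a sequence. The requested array has an inhomogeneous shape after 1 dimensions. The detected shape was (3,) + inhomogeneous part.
```

```bash
python3 - <<'E'
from h import *
f=lambda c:(360+c[0]/4-.375,95+c[1]/4-.375)
g=lambda c:(270+c[0]/3.75-.37,70+c[1]/3.75-.37)
P=lambda l,*p:print(l,*[np.round(q,1) for q in p])
hl=at("top",f((210,322)),305);hr=at("top",f((568,61)),305);P("handle",hl,hr,np.linalg.norm(hr-hl))
c1=at("top",f((657,97)),335);c2=at("top",f((145,478)),335);c3=at("top",(484,329),335);P("top corners",c1,c2,c3)
print(np.linalg.norm(c1-c2),np.linalg.norm(c3-c2))
P("side handle",at("side",g((202,181)),305),at("side",g((190,72)),305))
P("grip top outer L",at("top",f((142,281)),54));P("outer red/yellow",at("top",f((172,264)),54));P("inner",at("top",f((178,318)),54)); P("inner r",at("top",f((203,303)),54))
P("yel outer",at("top",f((186,260)),50))
P("shaker top",at("top",f((157,213)),97));P("side",at("side",g((104,341)),97))
P("base",at("top",f((120,250)),5))
P("side red bottom-left",at("side",g((138,403)),38))
P("base front corner",at("side",g((262,548)),0));P("tray corner",at("side",g((240,528)),7))
E
```

```text
handle [ 572.8 -185.1  305. ] [ 744.6 -413.5  305. ] 285.7
top corners [ 711.1 -449.   335. ] [ 471.6 -134.4  335. ] [ 211.1 -332.4  335. ]
395.3364946395513 327.22075939638245
side handle [ 569.4 -184.6  305. ] [ 738.5 -408.   305. ]
grip top outer L [ 659.1 -220.6   54. ]
outer red/yellow [ 673.1 -244.3   54. ]
inner [ 630.3 -248.2   54. ]
inner r [ 642.6 -267.9   54. ]
yel outer [ 677.6 -256.6   50. ]
shaker top [ 701.3 -219.5   97. ]
side [ 699.2 -220.5   97. ]
base [ 696.4 -218.2    5. ]
side red bottom-left [ 661.7 -227.3   38. ]
base front corner [ 458.3 -140.1    0. ]
tray corner [ 486.  -145.7    7. ]
```

The oven faces out along (0.796, 0.606). The grip's outer end is at about (666, -232) and the shaker at about (699, -219). I'll rise clear of the oven and cross over it.

Request:
carry_out(
  targets=[
    {"dp":[0,0,-50]},
    {"dp":[0,0,-100]},
    {"dp":[0,0,-150]},
    {"dp":[20,0,-200]},
    {"dp":[70,-20,-210]},
    {"dp":[120,-40,-210]},
    {"dp":[170,-60,-210]},
    {"dp":[220,-75,-210],"yaw":-3},
    {"dp":[270,-92,-210],"yaw":-7},
    {"dp":[320,-109,-210],"yaw":-12},
    {"dp":[370,-126,-210],"yaw":-17},
    {"dp":[420,-143,-210],"yaw":-19.8},
  ],
  fingers=1,
)

```text
schema error: expected keys dp, yaw
```

```bash
python3 - <<'E'
from h import *
s=r.sense()
for k in("clock","qpos","eef_pos","tcp_rot","contact_force"):print(k,s[k])
cv2.imwrite("pics/side1.png",r.grab_frame("side")[:,:,::-1])
E
```

```text
clock 0.1
qpos [-1.26840212e+00  3.53562335e-01  1.63406780e+00 -7.40278348e-06
  1.15519250e+00 -2.39645524e-03]
eef_pos [ 187.43366418 -595.79385051  238.64364508]
tcp_rot [-3.14036266e+00  3.82130119e-06  3.04793653e-01]
contact_force [-0.2040636   0.12708527 -0.70488429]
```

View pics/side1.png

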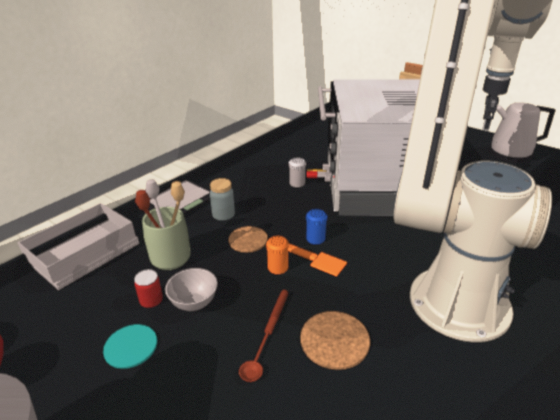

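The arm hasn't moved: every row must carry both keys, and the side view is unchanged.

Request:
carry_out(
  targets=[
    {"dp":[0,0,-50],"yaw":0},
    {"dp":[0,0,-100],"yaw":0},
    {"dp":[0,0,-150],"yaw":0},
    {"dp":[20,0,-200],"yaw":0},
    {"dp":[70,-20,-210],"yaw":0},
    {"dp":[120,-40,-210],"yaw":0},
    {"dp":[170,-60,-210],"yaw":0},
    {"dp":[220,-75,-210],"yaw":-3},
    {"dp":[270,-92,-210],"yaw":-7},
    {"dp":[320,-109,-210],"yaw":-12},
    {"dp":[370,-126,-210],"yaw":-17},
    {"dp":[420,-143,-210],"yaw":-19.8},
  ],
  fingers=1,
)

```text
clock: 1.65
eef_pos: [546.4, -332.5, 449.0]
tcp_rot: [-3.141, 0.0, 0.653]
contact_force: [1.4, -0.5, -0.2]
opening: 1.002
grasp_force: 0.0
```

```bash
python3 - <<'E'
from h import *
s=r.sense()
for k in("clock","qpos","eef_pos","tcp_rot","contact_force"):print(k,s[k])
for h in range(0,320,20):
  print(h,proj("side",[[187.4,-595.8,239+h]])[0].round(),end=' ')
E
```

```text
clock 1.65
qpos [-5.48921717e-01  2.59162190e-01  1.31346418e+00 -7.76413818e-05
  1.56936876e+00  3.69349655e-01]
eef_pos [ 546.4422041  -332.48853651  449.0238482 ]
tcp_rot [-3.14124534e+00  2.17704311e-04  6.52525119e-01]
contact_force [ 1.4226782  -0.50422546 -0.18289827]
0 [485. 126.] 20 [487. 120.] 40 [488. 115.] 60 [490. 109.] 80 [491. 103.] 100 [493.  97.] 120 [494.  91.] 140 [496.  85.] 160 [498.  79.] 180 [499.  73.] 200 [501.  66.] 220 [503.  60.] 240 [504.  53.] 260 [506.  46.] 280 [508.  39.] 300 [510.  33.]
```

```bash
python3 - <<'E'
from h import *
s=cv2.imread("pics/side0.png")[0:140,440:560]
for h in range(0,340,40):
  x,y=proj("side",[[187.4,-595.8,239+h]])[0]; cv2.circle(s,(round(x-440),round(y)),0,(0,255,0),-1)
a=cv2.resize(s,None,fx=4,fy=4,interpolation=cv2.INTER_NEAREST)
b=cv2.resize(r.grab_frame("side")[0:200,280:380,::-1],None,fx=2.8,fy=2.8)
cv2.imwrite("pics/w.png",np.hstack([a,b]))
print([ (proj("side",[[187.4,-595.8,239+h]])[0]-[440,0]).round()*4 for h in (0,120,240,320)])
E
```

```text
[array([180., 504.]), array([216., 364.]), array([256., 212.]), array([288., 100.])]
```

View pics/w.png

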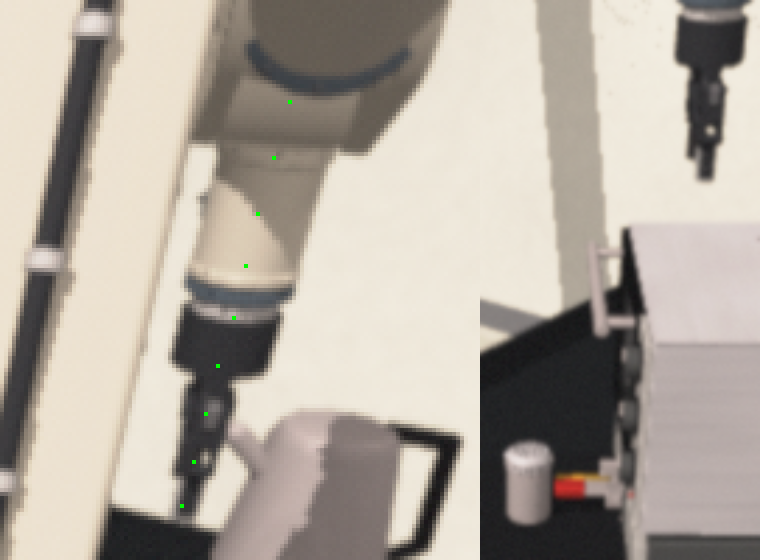

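```bash
python3 - <<'E'
from h import *
c=C["side"];R=cv2.Rodrigues(c["rvec"])[0]
for h in(130,160,200,250,280):
  p=np.array([187.4,-595.8,239+h]);d=(R@p+c["tvec"])[2]
  # perpendicular offset direction: camera x
  ex=R[0]; n=np.cross(R.T@np.array([0,0,1]),[0,0,1]);n/=np.linalg.norm(n)
  q=proj("side",[p+40*n,p-40*n]); print(h,d.round(), q.round(1).tolist(), [((x-440)*4).round(0) for x in q[:,0]])
E
```

```text
130 1405.0 [[507.5, 87.9], [482.7, 88.3]] [np.float64(270.0), np.float64(171.0)]
160 1389.0 [[510.1, 78.7], [485.0, 79.0]] [np.float64(280.0), np.float64(180.0)]
200 1367.0 [[513.7, 66.0], [488.1, 66.3]] [np.float64(295.0), np.float64(193.0)]
250 1339.0 [[518.3, 49.5], [492.2, 49.9]] [np.float64(313.0), np.float64(209.0)]
280 1323.0 [[521.1, 39.3], [494.7, 39.7]] [np.float64(324.0), np.float64(219.0)]
```

Wrist tube radius is about 41 mm, so the shaker at 141 mm out clears the handle. Moving above the shaker, then down.

Request:
carry_out(
  targets=[
    {"dp":[50,1,0],"yaw":0},
    {"dp":[105,2,0],"yaw":0},
    {"dp":[155,3,0],"yaw":0},
    {"dp":[190,3,30],"yaw":0},
    {"dp":[190,3,80],"yaw":0},
    {"dp":[190,3,130],"yaw":0},
    {"dp":[190,3,180],"yaw":0},
    {"dp":[190,3,230],"yaw":0},
    {"dp":[190,3,270],"yaw":0},
    {"dp":[190,3,290],"yaw":0},
    {"dp":[190,3,290],"yaw":0},
  ],
)

```text
clock: 3.08
eef_pos: [697.6, -221.0, 158.1]
tcp_rot: [-3.14, 0.001, 0.65]
contact_force: [0.4, 0.3, -0.3]
opening: 1.003
grasp_force: 0.0
```

```bash
python3 - <<'E'
from h import *
s=r.sense();print(s["qpos"])
t=r.grab_frame("top")[90:230,340:480,::-1];d=r.grab_frame("side")[60:200,250:390,::-1]
cv2.imwrite("pics/g.png",cv2.resize(np.hstack([t,d]),None,fx=2.85,fy=2.85))
E
```

```text
[-3.08887585e-01  5.90795362e-01  1.44283494e+00 -3.95656578e-06
  1.11041906e+00  6.11712615e-01]
```

View pics/g.png

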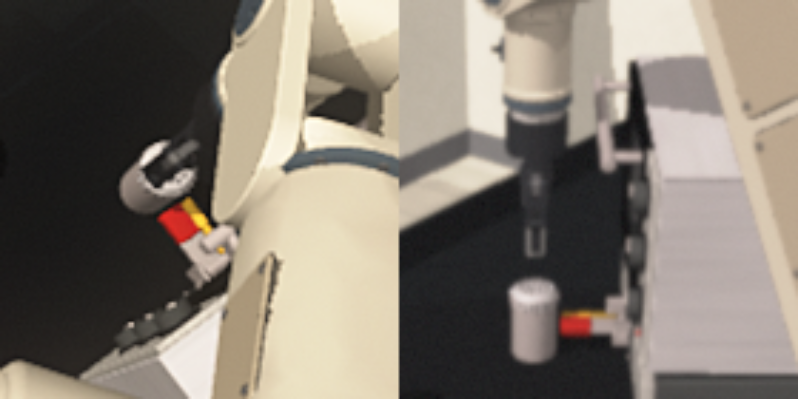

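The tool stands centred over the shaker in the side view at about (535,240). Descending to grasp it.

Request:
carry_out(
  targets=[
    {"dp":[2,0,40],"yaw":0},
    {"dp":[2,0,80],"yaw":0},
    {"dp":[2,0,105],"yaw":0},
    {"dp":[2,0,115],"yaw":0},
    {"dp":[2,0,115],"yaw":0},
  ],
)

```text
clock: 3.8
eef_pos: [700.6, -220.1, 45.4]
tcp_rot: [3.141, -0.001, 0.65]
contact_force: [0.3, -0.1, 0.5]
opening: 0.998
grasp_force: 0.0
```

Request:
carry_out(
  targets=[
    {"dp":[0,0,0],"yaw":0},
    {"dp":[0,0,0],"yaw":0},
    {"dp":[0,0,0],"yaw":0},
    {"dp":[0,0,0],"yaw":0},
    {"dp":[0,0,0],"yaw":0},
    {"dp":[0,0,0],"yaw":0},
  ],
  fingers=-1,
  grip_force=40,
)

```text
clock: 4.55
eef_pos: [701.3, -220.5, 46.4]
tcp_rot: [3.139, -0.002, 0.65]
contact_force: [0.0, -0.9, 6.0]
opening: 0.681
grasp_force: 41.8
```

Request:
carry_out(
  targets=[
    {"dp":[0,0,-30],"yaw":0},
    {"dp":[0,0,-75],"yaw":0},
    {"dp":[5,-10,-110],"yaw":0},
    {"dp":[22,-52,-115],"yaw":0},
    {"dp":[40,-96,-115],"yaw":0},
    {"dp":[58,-140,-115],"yaw":0},
    {"dp":[77,-184,-115],"yaw":0},
    {"dp":[95,-228,-115],"yaw":0},
    {"dp":[113,-272,-115],"yaw":0},
    {"dp":[132,-316,-115],"yaw":0},
    {"dp":[147,-352,-115],"yaw":0},
    {"dp":[147,-352,-110],"yaw":0},
  ],
)

```text
clock: 6.05
eef_pos: [603.3, 151.8, 155.0]
tcp_rot: [-3.142, -0.001, 0.653]
contact_force: [0.6, -0.2, -2.7]
opening: 0.682
grasp_force: 43.7
```

Request:
carry_out(
  targets=[
    {"dp":[0,0,30],"yaw":0},
    {"dp":[0,0,60],"yaw":0},
    {"dp":[0,0,85],"yaw":0},
    {"dp":[0,0,95],"yaw":0},
    {"dp":[0,0,95],"yaw":0},
    {"dp":[0,0,95],"yaw":0},
  ],
)

```text
clock: 6.8
eef_pos: [604.6, 149.2, 60.4]
tcp_rot: [3.141, -0.001, 0.65]
contact_force: [0.4, -0.3, -1.0]
opening: 0.68
grasp_force: 43.7
```

```bash
python3 - <<'E'
from h import *
s=r.sense();print(s["eef_pos"],s["tcp_rot"],s["contact_force"],s["grasp_force"],s["qpos"])
t=r.grab_frame("top")[120:260,190:330,::-1];d=r.grab_frame("side")[130:270,180:320,::-1]
cv2.imwrite("pics/p.png",cv2.resize(np.hstack([t,d]),None,fx=2.85,fy=2.85))
E
```

```text
[604.58146527 149.16022988  60.36496133] [ 3.14091563e+00 -1.42643326e-03  6.50110769e-01] [ 0.37597728 -0.27052101 -1.03472111] 43.73803101014346 [ 2.39504720e-01  5.59086210e-01  1.76419606e+00 -7.04675319e-05
  8.16732275e-01  1.16023896e+00]
```

View pics/p.png

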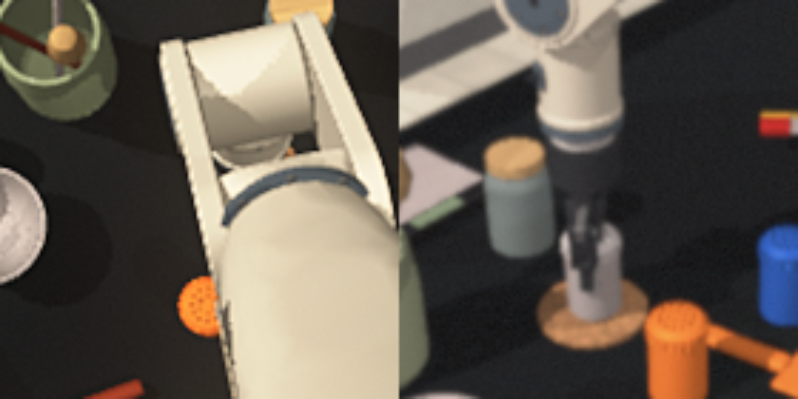

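The shaker hangs centred just over the small cork mat (side crop, about (593,310)). Lowering the last millimetres.

Request:
carry_out(
  targets=[
    {"dp":[0,0,3],"yaw":0},
    {"dp":[0,0,5],"yaw":0},
    {"dp":[0,0,6],"yaw":0},
    {"dp":[0,0,6],"yaw":0},
  ],
)

```text
clock: 7.4
eef_pos: [604.2, 149.4, 54.3]
tcp_rot: [3.141, -0.001, 0.65]
contact_force: [-1.9, -0.8, 7.9]
opening: 0.68
grasp_force: 42.6
```

Standing on the mat (8 N upward force). Releasing it and rising.

Request:
carry_out(
  targets=[
    {"dp":[0,0,0],"yaw":0},
    {"dp":[0,0,0],"yaw":0},
    {"dp":[0,0,0],"yaw":0},
    {"dp":[0,0,0],"yaw":0},
    {"dp":[0,0,-15],"yaw":0},
    {"dp":[0,0,-40],"yaw":0},
    {"dp":[0,0,-80],"yaw":0},
    {"dp":[0,0,-130],"yaw":0},
    {"dp":[0,0,-180],"yaw":0},
    {"dp":[0,0,-220],"yaw":0},
    {"dp":[0,0,-250],"yaw":0},
  ],
  fingers=1,
)

```text
clock: 8.78
eef_pos: [604.0, 149.3, 306.8]
tcp_rot: [3.14, -0.003, 0.65]
contact_force: [0.4, 0.7, 0.1]
opening: 0.999
grasp_force: 0.0
```

```bash
cat >> h.py <<'E'
def fk(q,p): # planar r,z,tilt(deg) for q4=0
    a,h,L2,L3,off,D=p;f=q[1]+q[2];w=f+q[4]
    return np.array([a+L2*np.sin(q[1])+L3*np.sin(f)+off*np.cos(f)+D*np.sin(w),h+L2*np.cos(q[1])+L3*np.cos(f)-off*np.sin(f)+D*np.cos(w)])
E
python3 - <<'E'
from h import *
from scipy.optimize import least_squares
s=r.sense();print(s["qpos"])
Q=[[-1.268402,.353562,1.634068,0,1.1551925],[-.5489,.259162,1.313464,0,1.569369],[-.3089,.590795,1.442835,0,1.110419],[.2395,.559086,1.764196,0,.816732],s["qpos"]]
E=[[187.43,-595.79,238.64],[546.44,-332.49,449.02],[697.6,-221,158.1],[604.58,149.16,60.36],s["eef_pos"]]
T=[[np.hypot(*e[:2]),e[2]] for e in E]
f=lambda p:np.concatenate([np.concatenate([fk(q,p)-t for q,t in zip(Q,T)]),0.02*(p-p0)])
p0=np.array([0,400,450,450,0,320.])
o=least_squares(f,p0);print(o.x.round(1),f(o.x)[:10].round(1))
E
```

```text
[ 2.39934336e-01  2.92632041e-01  1.56618657e+00 -7.02161944e-06
  1.27983037e+00  1.16036629e+00]
[4.000e-01 3.382e+02 5.664e+02 4.943e+02 5.780e+01 3.780e+02] [ 0.1 -0.  -0.1 -0.  -0.3  0.1  0.1 -0.   0.2 -0. ]
```

```bash
python3 - <<'E'
from h import *
p=[.4,338.2,566.4,494.3,57.8,378]
for z in(150,250,350,450):
  best=[]
  for q2 in np.arange(-.92,2.1,.01):
    for q3 in np.arange(.06,2.66,.01):
      q5=np.pi-q2-q3
      if 0<=q5<=2.69:
        e=fk([0,q2,q3,0,q5],p)
        if abs(e[1]-z)<4 and e[0]>0: best.append((e[0],q2,q3,q5))
  print(z,np.round(min(best),2),np.round(max(best),2))
E
```

```text
150 [81.1  -0.66  2.65  1.15] [1.04354e+03 1.31000e+00 6.00000e-02 1.77000e+00]
250 [44.67 -0.92  2.48  1.58] [1.02045e+03 1.21000e+00 7.00000e-02 1.86000e+00]
350 [45.22 -0.92  2.28  1.78] [9.8677e+02 1.1100e+00 7.0000e-02 1.9600e+00]
450 [24.56 -0.92  2.07  1.99] [9.414e+02 1.010e+00 6.000e-02 2.070e+00]
```

```bash
python3 - <<'E'
from h import *
for n,px in[("side",(515,152)),("side",(275,122)),("side",(305,112)),("side",(0,262)),("side",(559,160)),("top",(100,55)),("top",(555,60)),("top",(10,415)),("top",(550,415)),("top",(0,0)),("top",(559,0))]:print(n,px,at(n,px,0).round())
c=C["side"];R=cv2.Rodrigues(c["rvec"])[0];print(-R.T@c["tvec"]);c=C["top"];R=cv2.Rodrigues(c["rvec"])[0];print(-R.T@c["tvec"])
E
```

```text
side (515, 152) [ 137. -994.    0.]
side (275, 122) [1146. -623.    0.]
side (305, 112) [1108. -818.    0.]
side (0, 262) [1110.  679.   -0.]
side (559, 160) [  -23. -1027.     0.]
top (100, 55) [1029.  749.    0.]
top (555, 60) [1043. -780.    0.]
top (10, 415) [-126.  941.    0.]
top (550, 415) [ -94. -697.    0.]
top (0, 0) [1219. 1104.    0.]
top (559, 0) [1260. -806.    0.]
[-159.15506539  905.96028513  836.21426986]
[ 362.02994109  152.8211451  1269.81819759]
```

```bash
python3 - <<'E'
from h import *
s=r.sense();p=s["eef_pos"];yaw=s["tcp_rot"][2]
X=np.array([np.cos(yaw),np.sin(yaw)]);Y=np.array([np.sin(yaw),-np.cos(yaw)])
rad=[600,560,520,480]+[450]*40;zz=[350,400,450,470]+[470]*40
pts=[p];az=13.9
for i in range(36):
    st=np.degrees(56/rad[i]) if i>2 else 3
    az=max(az-st,-142.8);pts.append(np.array([rad[i]*np.cos(np.radians(az)),rad[i]*np.sin(np.radians(az)),zz[i]]))
    if az<=-142.8:break
for k in range(0,len(pts)-1,12):
    b=pts[k];print([{"dp":[int(round(d[:2]@X)),int(round(d[:2]@Y)),int(round(-d[2]))],"yaw":0} for d in [q-b for q in pts[k+1:k+13]]],pts[min(k+12,len(pts)-1)])
E
```

```text
[{'dp': [-34, 20, -43], 'yaw': 0}, {'dp': [-83, 28, -93], 'yaw': 0}, {'dp': [-132, 31, -143], 'yaw': 0}, {'dp': [-198, 56, -163], 'yaw': 0}, {'dp': [-260, 78, -163], 'yaw': 0}, {'dp': [-302, 114, -163], 'yaw': 0}, {'dp': [-349, 145, -163], 'yaw': 0}, {'dp': [-399, 169, -163], 'yaw': 0}, {'dp': [-452, 187, -163], 'yaw': 0}, {'dp': [-507, 199, -163], 'yaw': 0}, {'dp': [-563, 203, -163], 'yaw': 0}, {'dp': [-619, 201, -163], 'yaw': 0}] [ 232.93988625 -385.01819359  470.        ]
[{'dp': [-55, -9, 0], 'yaw': 0}, {'dp': [-109, -26, 0], 'yaw': 0}, {'dp': [-160, -48, 0], 'yaw': 0}, {'dp': [-208, -77, 0], 'yaw': 0}, {'dp': [-252, -112, 0], 'yaw': 0}, {'dp': [-291, -151, 0], 'yaw': 0}, {'dp': [-325, -196, 0], 'yaw': 0}, {'dp': [-354, -244, 0], 'yaw': 0}, {'dp': [-376, -295, 0], 'yaw': 0}, {'dp': [-391, -349, 0], 'yaw': 0}, {'dp': [-400, -404, 0], 'yaw': 0}, {'dp': [-402, -448, 0], 'yaw': 0}] [-358.43846311 -272.06960169  470.        ]
```

Request:
carry_out(
  targets=[
    {"dp":[-34,20,-43],"yaw":0},
    {"dp":[-83,28,-93],"yaw":0},
    {"dp":[-132,31,-143],"yaw":0},
    {"dp":[-190,54,-163],"yaw":0},
    {"dp":[-250,78,-163],"yaw":0},
    {"dp":[-302,114,-163],"yaw":0},
    {"dp":[-349,145,-163],"yaw":0},
    {"dp":[-399,169,-163],"yaw":0},
    {"dp":[-452,187,-163],"yaw":0},
    {"dp":[-507,199,-163],"yaw":0},
    {"dp":[-563,203,-163],"yaw":0},
    {"dp":[-619,201,-163],"yaw":0},
  ],
)

```text
clock: 10.28
eef_pos: [231.1, -386.2, 467.2]
tcp_rot: [3.14, 0.0, 0.65]
contact_force: [0.2, -0.6, 0.7]
opening: 1.001
grasp_force: 0.0
```

Request:
carry_out(
  targets=[
    {"dp":[-55,-9,0],"yaw":0},
    {"dp":[-109,-26,0],"yaw":0},
    {"dp":[-160,-48,0],"yaw":0},
    {"dp":[-208,-77,0],"yaw":0},
    {"dp":[-252,-112,0],"yaw":0},
    {"dp":[-291,-151,0],"yaw":0},
    {"dp":[-325,-196,0],"yaw":0},
    {"dp":[-354,-244,0],"yaw":0},
    {"dp":[-376,-295,0],"yaw":0},
    {"dp":[-391,-349,0],"yaw":0},
    {"dp":[-400,-404,0],"yaw":0},
    {"dp":[-402,-448,0],"yaw":0},
  ],
)

```text
clock: 11.78
eef_pos: [-359.4, -270.5, 467.2]
tcp_rot: [-3.141, 0.001, 0.649]
contact_force: [-0.4, -0.2, 0.1]
opening: 0.997
grasp_force: 0.0
```

Request:
carry_out(
  targets=[
    {"dp":[-55,0,0],"yaw":0},
    {"dp":[-115,0,0],"yaw":0},
    {"dp":[-175,0,0],"yaw":0},
    {"dp":[-235,0,0],"yaw":0},
    {"dp":[-295,0,0],"yaw":0},
    {"dp":[-355,0,0],"yaw":0},
    {"dp":[-415,0,0],"yaw":0},
    {"dp":[-475,0,0],"yaw":0},
    {"dp":[-530,0,0],"yaw":0},
    {"dp":[-580,0,0],"yaw":0},
    {"dp":[-600,0,0],"yaw":0},
  ],
)

```text
clock: 13.15
eef_pos: [-770.4, -585.9, 428.8]
tcp_rot: [3.142, 0.047, 0.65]
contact_force: [0.3, 0.0, -0.2]
opening: 1.0
grasp_force: 0.0
```

```bash
python3 - <<'E'
from h import *
s=r.sense();print(s["eef_pos"],s["tcp_rot"],s["qpos"],np.hypot(*s["eef_pos"][:2]),Ro.from_euler("xyz",s["tcp_rot"]).as_matrix()[:,2])
E
```

```text
[-770.4226781  -585.85517111  428.78831445] [3.14158792 0.04673907 0.65036742] [-2.49302807e+00  1.02866004e+00  6.29232869e-02  9.79921948e-05
  2.00327033e+00 -1.57255612e+00] 967.8726075499724 [-0.03718141 -0.02829299 -0.99890793]
```

Stretching past the reach leans the tool slightly in the direction wanted (0.047 rad). I'll push further and see whether it grows.

Request:
carry_out(
  targets=[
    {"dp":[-150,0,0],"yaw":0},
    {"dp":[-300,0,0],"yaw":0},
    {"dp":[-500,0,0],"yaw":0},
    {"dp":[-500,0,0],"yaw":0},
  ],
)

```text
clock: 13.65
eef_pos: [-807.1, -613.8, 368.8]
tcp_rot: [-3.142, 0.101, 0.65]
contact_force: [-0.6, 0.1, 0.1]
opening: 1.002
grasp_force: 0.0
```

```bash
python3 - <<'E'
from h import *
s=r.sense();print(s["eef_pos"],s["tcp_rot"],s["qpos"],np.hypot(*s["eef_pos"][:2]))
E
```

```text
[-807.1282286  -613.83267395  368.8176427 ] [-3.1415554   0.10123564  0.65038123] [-2.49292015e+00  1.09339198e+00  6.02739215e-02  1.42486051e-04
  1.88669119e+00 -1.57245204e+00] 1014.0249153765717
```

Request:
carry_out(
  targets=[
    {"dp":[60,0,-30],"yaw":0},
    {"dp":[100,0,-60],"yaw":0},
    {"dp":[100,0,-60],"yaw":0},
  ],
)

```text
clock: 14.02
eef_pos: [-721.3, -548.5, 420.3]
tcp_rot: [-3.142, 0.102, 0.65]
contact_force: [-0.4, -0.7, 0.7]
opening: 1.0
grasp_force: 0.0
```

```bash
python3 - <<'E'
from h import *
s=r.sense();print(s["eef_pos"],s["tcp_rot"],s["qpos"],np.hypot(*s["eef_pos"][:2]))
E
```

```text
[-721.3444737  -548.53889963  420.31574372] [-3.14158357  0.10208413  0.65036196] [-2.49316842e+00  7.21999580e-01  6.64804859e-01  1.89023198e-04
  1.65270425e+00 -1.57270851e+00] 906.2189438252616
```

The lean persists once gained. A longer stretch should give about 0.25 rad, which already clears the handle.

Request:
carry_out(
  targets=[
    {"dp":[-100,0,-40],"yaw":0},
    {"dp":[-200,0,-80],"yaw":0},
    {"dp":[-300,0,-120],"yaw":0},
    {"dp":[-400,0,-160],"yaw":0},
    {"dp":[-500,0,-200],"yaw":0},
    {"dp":[-600,0,-240],"yaw":0},
    {"dp":[-700,0,-280],"yaw":0},
    {"dp":[-800,0,-320],"yaw":0},
    {"dp":[-900,0,-360],"yaw":0},
    {"dp":[-1000,0,-400],"yaw":0},
  ],
)

```text
clock: 15.28
eef_pos: [-788.6, -599.8, 458.6]
tcp_rot: [-3.142, 0.155, 0.65]
contact_force: [-0.1, 0.1, 0.9]
opening: 1.0
grasp_force: 0.0
```

```bash
python3 - <<'E'
from h import *
s=r.sense();print(s["eef_pos"],s["tcp_rot"],s["qpos"],np.hypot(*s["eef_pos"][:2]))
E
```

```text
[-788.63265381 -599.81899162  458.5682153 ] [-3.14155422  0.15511041  0.65038496] [-2.49294566e+00  1.00287074e+00  5.91702598e-02  2.45243718e-04
  1.92444140e+00 -1.57242850e+00] 990.8200065415933
```

Each call adds about 0.05 rad, so several short calls will do it.

Request:
carry_out(
  targets=[
    {"dp":[-200,0,-60],"yaw":0},
    {"dp":[-200,0,-60],"yaw":0},
  ],
)

```text
clock: 15.52
eef_pos: [-802.1, -610.1, 462.5]
tcp_rot: [-3.142, 0.208, 0.65]
contact_force: [-0.3, 0.4, 0.6]
opening: 1.0
grasp_force: 0.0
```

Request:
carry_out(
  targets=[
    {"dp":[-200,0,-60],"yaw":0},
    {"dp":[-200,0,-60],"yaw":0},
  ],
)

```text
clock: 15.78
eef_pos: [-813.6, -618.8, 471.0]
tcp_rot: [-3.142, 0.26, 0.65]
contact_force: [0.1, -0.1, -0.2]
opening: 0.998
grasp_force: 0.0
```

Request:
carry_out(
  targets=[
    {"dp":[-200,0,-60],"yaw":0},
    {"dp":[-200,0,-60],"yaw":0},
  ],
)

```text
clock: 16.02
eef_pos: [-823.8, -626.6, 485.0]
tcp_rot: [-3.142, 0.314, 0.65]
contact_force: [-0.3, -0.0, 0.4]
opening: 0.998
grasp_force: 0.0
```

Request:
carry_out(
  targets=[
    {"dp":[-200,0,-60],"yaw":0},
    {"dp":[-200,0,-60],"yaw":0},
  ],
)

```text
clock: 16.27
eef_pos: [-832.1, -632.9, 502.8]
tcp_rot: [-3.141, 0.368, 0.65]
contact_force: [0.6, -0.9, -0.2]
opening: 0.995
grasp_force: 0.0
```

Request:
carry_out(
  targets=[
    {"dp":[-200,0,-60],"yaw":0},
    {"dp":[-200,0,-60],"yaw":0},
  ],
)

```text
clock: 16.52
eef_pos: [-838.5, -637.8, 524.3]
tcp_rot: [-3.142, 0.421, 0.65]
contact_force: [0.0, -0.2, 0.7]
opening: 0.999
grasp_force: 0.0
```

Request:
carry_out(
  targets=[
    {"dp":[-200,0,-60],"yaw":0},
    {"dp":[-200,0,-60],"yaw":0},
  ],
)

```text
clock: 16.77
eef_pos: [-843.1, -641.3, 549.1]
tcp_rot: [-3.142, 0.474, 0.65]
contact_force: [0.2, -0.4, -0.0]
opening: 1.002
grasp_force: 0.0
```

Request:
carry_out(
  targets=[
    {"dp":[-200,0,-60],"yaw":0},
    {"dp":[-200,0,-60],"yaw":0},
  ],
)

```text
clock: 17.02
eef_pos: [-845.8, -643.4, 577.1]
tcp_rot: [-3.141, 0.527, 0.65]
contact_force: [-0.8, 0.1, 0.2]
opening: 1.004
grasp_force: 0.0
```

Request:
carry_out(
  targets=[
    {"dp":[-200,0,-60],"yaw":0},
    {"dp":[-200,0,-60],"yaw":0},
  ],
)

```text
clock: 17.27
eef_pos: [-846.6, -644.0, 607.8]
tcp_rot: [-3.141, 0.58, 0.65]
contact_force: [0.1, 0.6, 0.0]
opening: 0.999
grasp_force: 0.0
```

Request:
carry_out(
  targets=[
    {"dp":[-200,0,-60],"yaw":0},
    {"dp":[-200,0,-60],"yaw":0},
  ],
)

```text
clock: 17.52
eef_pos: [-845.4, -643.0, 640.9]
tcp_rot: [-3.142, 0.633, 0.65]
contact_force: [0.2, -0.7, -0.3]
opening: 1.004
grasp_force: 0.0
```

```bash
python3 - <<'E'
from h import *
s=r.sense();print(s["eef_pos"],s["tcp_rot"],s["qpos"],Ro.from_euler("xyz",s["tcp_rot"]).as_matrix())
E
```

```text
[-845.39053944 -643.04293361  640.8803391 ] [-3.14154313  0.63282557  0.65032632] [-2.49304001e+00  8.68611479e-01  5.85434963e-02  9.99539074e-04
  1.58161279e+00 -1.57221574e+00] [[ 6.41770547e-01  6.05422845e-01 -4.70737446e-01]
 [ 4.88207330e-01 -7.95904000e-01 -3.58036906e-01]
 [-5.91425538e-01 -3.99303801e-05 -8.06359616e-01]]
```

Lean is now 36°. With the arm out of the way, I'll measure the lever again by colour and plan the swing back.

```bash
python3 - <<'E'
from h import *
O=np.array([582.5,-298.4]);xo=np.array([.796,.605]);yo=np.array([.605,-.796])
for n,(x0,x1,y0,y1) in(("top",(385,440,145,200)),("side",(290,345,150,190))):
    im=r.grab_frame(n); cv2.imwrite(f"pics/{n}2.png",im[:,:,::-1])
    hsv=cv2.cvtColor(im,cv2.COLOR_RGB2HSV)
    for nm,lo,hi,z in(("red",0,10,54),("yel",18,34,51)):
        m=((hsv[...,0]>=lo)&(hsv[...,0]<=hi)&(hsv[...,1]>140)&(hsv[...,2]>80));mm=np.zeros_like(m);mm[y0:y1,x0:x1]=m[y0:y1,x0:x1]
        v,u=np.nonzero(mm)
        for zz in((z,46,38) if n=="side" else (z,)):
            W=np.array([at(n,(a,b),zz)[:2] for a,b in zip(u,v)]);q=np.c_[(W-O)@xo,(W-O)@yo]
            print(n,nm,zz,len(u),"out",q[:,0].min().round(1),q[:,0].max().round(1),"y",q[:,1].min().round(1),q[:,1].max().round(1),"mean",q.mean(0).round(1))
E
```

```text
top red 54 110 out 67.8 107.0 y -20.0 10.2 mean [87.8 -5.2]
top yel 51 58 out 33.3 104.6 y 13.7 25.8 mean [79.7 19.3]
side red 54 76 out 70.9 108.2 y -35.9 9.1 mean [ 89.5 -13.3]
side red 46 76 out 70.2 107.9 y -21.9 23.6 mean [89.  1.]
side red 38 76 out 69.5 107.5 y -7.9 38.1 mean [88.5 15.2]
side yel 51 19 out 51.6 103.7 y 22.4 30.2 mean [73.4 28.3]
side yel 46 19 out 51.0 103.5 y 31.5 39.4 mean [73.  37.4]
side yel 38 19 out 50.1 103.2 y 46.0 54.0 mean [72.3 52.1]
```

```bash
python3 - <<'E'
from h import *
t=cv2.imread("pics/top2.png")[125:205,370:450];s=cv2.imread("pics/side2.png")[130:210,280:360];m=cv2.imread("pics/side2.png")[180:260,210:290]
cv2.imwrite("pics/z2.png",cv2.resize(np.hstack([t,s,m]),None,fx=3.33,fy=3.33,interpolation=cv2.INTER_NEAREST))
E
```

```text
(no output)
```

View pics/z2.png

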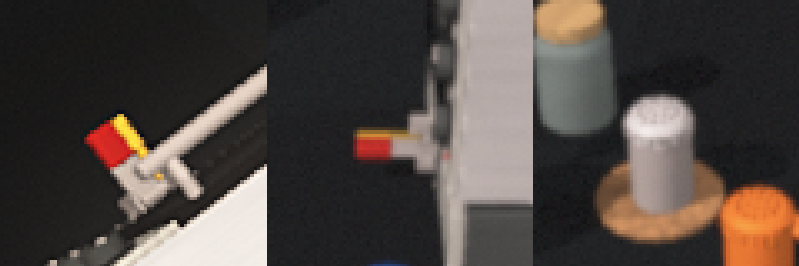

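The lever is free and the shaker stands upright on the mat (right panel). The grip's middle is about 87 mm out, y ≈ -1.5. Planning the swing back.

```bash
python3 - <<'E'
from h import *
s=r.sense();p=s["eef_pos"];R=Ro.from_euler("xyz",s["tcp_rot"]).as_matrix()
pol=lambda ra,a,z:np.array([ra*np.cos(np.radians(a)),ra*np.sin(np.radians(a)),z])
key=[p,pol(650,-140,520)];az=-140
while az<-18: az+=5;key.append(pol(650 if az<-60 else 650+(az+60)*2.4,az,500))
key+=[np.array([742.7,-179,480]),np.array([742.7,-179,198])]
key=np.array(key);L=np.r_[0,np.cumsum(np.linalg.norm(np.diff(key,axis=0),axis=1))]
n=int(np.ceil(L[-1]/55));w=np.array([np.interp(np.linspace(0,L[-1],n+1),L,key[:,i]) for i in range(3)]).T
for k in range(0,n,12):
    print([{"dp":[int(round(v)) for v in R.T@(q-w[k])],"yaw":0} for q in w[k+1:k+13]],w[min(k+12,n)].round(1))
E
```

```text
[{'dp': [51, 4, -18], 'yaw': 0}, {'dp': [101, 8, -37], 'yaw': 0}, {'dp': [152, 12, -55], 'yaw': 0}, {'dp': [203, 16, -73], 'yaw': 0}, {'dp': [254, 19, -91], 'yaw': 0}, {'dp': [304, 23, -110], 'yaw': 0}, {'dp': [355, 27, -128], 'yaw': 0}, {'dp': [405, 32, -145], 'yaw': 0}, {'dp': [419, 83, -134], 'yaw': 0}, {'dp': [428, 136, -138], 'yaw': 0}, {'dp': [438, 188, -146], 'yaw': 0}, {'dp': [453, 239, -156], 'yaw': 0}] [-335.9 -556.   500. ]
[{'dp': [18, 49, -13], 'yaw': 0}, {'dp': [39, 97, -28], 'yaw': 0}, {'dp': [63, 142, -46], 'yaw': 0}, {'dp': [90, 184, -66], 'yaw': 0}, {'dp': [119, 223, -88], 'yaw': 0}, {'dp': [152, 260, -111], 'yaw': 0}, {'dp': [186, 293, -137], 'yaw': 0}, {'dp': [223, 322, -164], 'yaw': 0}, {'dp': [261, 347, -192], 'yaw': 0}, {'dp': [301, 368, -221], 'yaw': 0}, {'dp': [343, 385, -251], 'yaw': 0}, {'dp': [385, 398, -282], 'yaw': 0}] [ 285.1 -583.7  500. ]
[{'dp': [43, 10, -31], 'yaw': 0}, {'dp': [85, 25, -62], 'yaw': 0}, {'dp': [127, 36, -93], 'yaw': 0}, {'dp': [171, 42, -125], 'yaw': 0}, {'dp': [214, 43, -157], 'yaw': 0}, {'dp': [258, 41, -189], 'yaw': 0}, {'dp': [301, 34, -221], 'yaw': 0}, {'dp': [343, 23, -252], 'yaw': 0}, {'dp': [385, 9, -283], 'yaw': 0}, {'dp': [426, -9, -313], 'yaw': 0}, {'dp': [466, -32, -342], 'yaw': 0}, {'dp': [510, -45, -335], 'yaw': 0}] [ 742.7 -179.   468.2]
[{'dp': [32, 0, 44], 'yaw': 0}, {'dp': [64, 0, 87], 'yaw': 0}, {'dp': [96, 0, 131], 'yaw': 0}, {'dp': [128, 0, 174], 'yaw': 0}, {'dp': [160, 0, 218], 'yaw': 0}] [ 742.7 -179.   198. ]
```

Request:
carry_out(
  targets=[
    {"dp":[51,4,-18],"yaw":0},
    {"dp":[101,8,-37],"yaw":0},
    {"dp":[152,12,-55],"yaw":0},
    {"dp":[203,16,-73],"yaw":0},
    {"dp":[254,19,-91],"yaw":0},
    {"dp":[304,23,-110],"yaw":0},
    {"dp":[355,27,-128],"yaw":0},
    {"dp":[405,32,-145],"yaw":0},
    {"dp":[419,83,-134],"yaw":0},
    {"dp":[428,136,-138],"yaw":0},
    {"dp":[438,188,-146],"yaw":0},
    {"dp":[453,239,-156],"yaw":0},
  ],
  fingers=0.45,
)

```text
clock: 19.12
eef_pos: [-335.0, -556.9, 497.9]
tcp_rot: [-3.142, 0.63, 0.65]
contact_force: [-1.0, -0.4, 0.3]
opening: 0.722
grasp_force: 0.0
```

Request:
carry_out(
  targets=[
    {"dp":[18,49,-13],"yaw":0},
    {"dp":[39,97,-28],"yaw":0},
    {"dp":[63,142,-46],"yaw":0},
    {"dp":[90,184,-66],"yaw":0},
    {"dp":[119,223,-88],"yaw":0},
    {"dp":[152,260,-111],"yaw":0},
    {"dp":[186,293,-137],"yaw":0},
    {"dp":[223,322,-164],"yaw":0},
    {"dp":[261,347,-192],"yaw":0},
    {"dp":[301,368,-221],"yaw":0},
    {"dp":[343,385,-251],"yaw":0},
    {"dp":[385,398,-282],"yaw":0},
  ],
)

```text
clock: 20.62
eef_pos: [286.0, -583.2, 498.5]
tcp_rot: [-3.141, 0.63, 0.651]
contact_force: [-0.5, -0.9, 0.1]
opening: 0.729
grasp_force: 0.0
```

```bash
python3 - <<'E'
from h import *
s=r.sense();print(s["eef_pos"],s["tcp_rot"],s["qpos"],s["opening"])
E
```

```text
[ 286.03287621 -583.2119442   498.50153959] [-3.14065128  0.62983578  0.65096353] [-0.81083229  0.26576826  1.33477117 -0.62599668  1.61175777  0.10567425] 0.7294457867081641
```

Request:
carry_out(
  targets=[
    {"dp":[43,10,-31],"yaw":0},
    {"dp":[85,25,-62],"yaw":0},
    {"dp":[127,36,-93],"yaw":0},
    {"dp":[171,42,-125],"yaw":0},
    {"dp":[214,43,-157],"yaw":0},
    {"dp":[258,41,-189],"yaw":0},
    {"dp":[301,34,-221],"yaw":0},
    {"dp":[343,23,-252],"yaw":0},
    {"dp":[385,9,-283],"yaw":0},
    {"dp":[426,-9,-313],"yaw":0},
    {"dp":[466,-32,-342],"yaw":0},
    {"dp":[510,-45,-335],"yaw":0},
  ],
)

```text
clock: 22.12
eef_pos: [743.6, -176.6, 470.5]
tcp_rot: [3.139, 0.627, 0.65]
contact_force: [0.1, -1.4, -0.6]
opening: 0.721
grasp_force: 0.0
```

Request:
carry_out(
  targets=[
    {"dp":[32,0,44],"yaw":0},
    {"dp":[64,0,87],"yaw":0},
    {"dp":[96,0,131],"yaw":0},
    {"dp":[128,0,174],"yaw":0},
    {"dp":[160,0,218],"yaw":0},
    {"dp":[160,0,218],"yaw":0},
    {"dp":[160,0,218],"yaw":0},
  ],
)

```text
clock: 23.0
eef_pos: [743.6, -178.8, 201.1]
tcp_rot: [3.14, 0.629, 0.649]
contact_force: [0.8, 0.1, 0.3]
opening: 0.719
grasp_force: 0.0
```

```bash
python3 - <<'E'
from h import *
s=r.sense();R=Ro.from_euler("xyz",s["tcp_rot"]).as_matrix();print(s["eef_pos"],s["tcp_rot"],s["qpos"],R.T@([648.5,-250.7,37.1]-s["eef_pos"]))
xo=np.array([.796,.605,0]);print("out in tool",R.T@xo,"up",R.T@[0,0,1])
E
```

```text
[ 743.60762163 -178.80750973  201.06378728] [3.13981751 0.62894917 0.64923119] [-0.06744156  0.8833456   0.94566314 -0.40893394  1.7938914   0.86104394] [ 5.05493900e-02 -5.93602248e-01  2.02725821e+02]
out in tool [ 8.08500807e-01  3.73131718e-04 -5.88189855e-01] up [-0.58829533  0.00143546 -0.80864488]
```

Request:
carry_out(
  targets=[
    {"dp":[0,0,40],"yaw":0},
    {"dp":[0,0,80],"yaw":0},
    {"dp":[0,0,115],"yaw":0},
    {"dp":[0,-1,140],"yaw":0},
    {"dp":[0,-1,160],"yaw":0},
    {"dp":[0,-1,175],"yaw":0},
    {"dp":[0,-1,188],"yaw":0},
    {"dp":[0,-1,198],"yaw":0},
    {"dp":[0,-1,203],"yaw":0},
    {"dp":[0,-1,203],"yaw":0},
    {"dp":[0,-1,203],"yaw":0},
  ],
)

```text
clock: 24.38
eef_pos: [647.6, -250.1, 35.2]
tcp_rot: [3.141, 0.629, 0.65]
contact_force: [-0.5, -0.2, -0.5]
opening: 0.728
grasp_force: 0.0
```

```bash
python3 - <<'E'
from h import *
s=r.sense();print(s["eef_pos"],s["contact_force"])
t=r.grab_frame("top")[120:200,370:450,::-1];d=r.grab_frame("side")[130:210,270:350,::-1]
cv2.imwrite("pics/l.png",cv2.resize(np.hstack([t,d]),None,fx=5,fy=5,interpolation=cv2.INTER_CUBIC))
E
```

```text
[ 647.55557039 -250.09064688   35.21192912] [-0.47760808 -0.20146499 -0.51286841]
```

View pics/l.png

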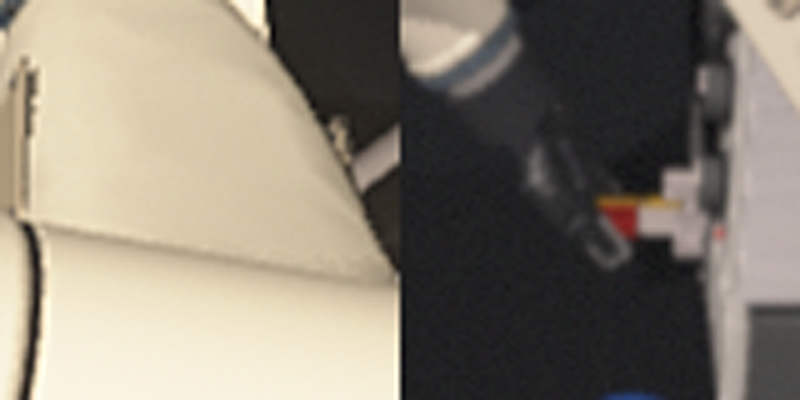

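The side picture shows the fingers straddling the outer half of the grip, around (610,220). Pinching.

Request:
carry_out(
  targets=[
    {"dp":[0,0,0],"yaw":0},
    {"dp":[0,0,0],"yaw":0},
    {"dp":[0,0,0],"yaw":0},
    {"dp":[0,0,0],"yaw":0},
    {"dp":[0,0,0],"yaw":0},
    {"dp":[0,0,0],"yaw":0},
  ],
  fingers=-1,
  grip_force=60,
)

```text
clock: 25.22
eef_pos: [648.9, -249.1, 36.5]
tcp_rot: [3.14, 0.627, 0.652]
contact_force: [2.6, 7.2, 8.8]
opening: 0.334
grasp_force: 59.3
```

```bash
python3 - <<'E'
from h import *
def px(im):
    hsv=cv2.cvtColor(im,cv2.COLOR_RGB2HSV)
    o={}
    for nm,lo,hi,sm in(("red",0,10,140),("yel",16,36,100)):
        m=(hsv[...,0]>=lo)&(hsv[...,0]<=hi)&(hsv[...,1]>sm)&(hsv[...,2]>60);m[:150]=0;m[195:]=0;m[:,:290]=0;m[:,345:]=0
        v,u=np.nonzero(m);o[nm]=sorted(zip(u.tolist(),v.tolist()))
    return o
a=px(cv2.cvtColor(cv2.imread("pics/side2.png"),cv2.COLOR_BGR2RGB));n=r.grab_frame("side");cv2.imwrite("pics/side3.png",n[:,:,::-1]);b=px(n)
for k in("yel","red"):print(k,"before",a[k] if k=="yel" else len(a[k]),"\nnow",b[k])
i0=cv2.imread("pics/side2.png");i1=n[:,:,::-1]
for c in(313,316,318,320):print(c,i0[165:182,c,::-1].tolist(),"\n ",i1[165:182,c].tolist())
E
```

```text
yel before [(306, 169), (307, 169), (307, 170), (308, 168), (308, 169), (308, 170), (309, 168), (309, 169), (309, 170), (310, 168), (310, 169), (310, 170), (311, 168), (311, 169), (311, 170), (312, 168), (312, 169), (312, 170), (313, 168), (313, 169), (313, 170), (314, 168), (314, 169), (314, 170), (315, 168), (315, 169), (315, 170), (316, 168), (316, 169), (316, 170), (317, 168), (317, 169), (317, 170), (318, 169), (318, 170), (318, 171), (319, 169), (319, 170), (320, 169), (320, 170), (321, 169), (321, 170), (322, 170)] 
now []
red before 76 
now [(312, 171), (313, 171), (313, 172), (314, 170), (314, 171), (314, 172), (314, 173), (314, 174), (315, 170), (315, 171), (315, 172), (315, 173), (315, 174), (315, 175), (316, 170), (316, 171), (316, 172), (316, 173), (316, 174), (316, 175), (316, 176)]
313 [[35, 34, 34], [33, 31, 33], [32, 33, 33], [69, 54, 34], [145, 105, 46], [206, 136, 55], [201, 92, 47], [186, 49, 42], [192, 48, 44], [198, 49, 44], [179, 44, 41], [152, 38, 34], [107, 30, 30], [57, 29, 30], [34, 33, 32], [30, 30, 31], [29, 31, 33]] 
  [[27, 26, 25], [25, 25, 23], [29, 3
[... 1057 characters left out ...]
 74], [95, 107, 124], [132, 138, 157], [140, 146, 168], [141, 145, 169], [136, 140, 161], [105, 108, 125], [59, 61, 70], [31, 28, 32], [27, 28, 29], [25, 22, 23], [25, 24, 24]]
320 [[30, 32, 33], [33, 32, 34], [33, 33, 35], [57, 48, 36], [115, 90, 43], [167, 131, 67], [174, 144, 106], [174, 155, 144], [174, 157, 153], [176, 160, 155], [175, 158, 154], [143, 129, 126], [80, 73, 72], [32, 30, 32], [26, 26, 25], [25, 22, 23], [28, 26, 26]] 
  [[24, 23, 20], [20, 20, 17], [22, 19, 23], [25, 21, 21], [24, 26, 27], [54, 60, 65], [101, 107, 119], [143, 149, 164], [154, 159, 176], [156, 161, 178], [153, 159, 176], [126, 129, 143], [72, 73, 81], [31, 30, 32], [20, 18, 22], [25, 24, 24], [23, 22, 23]]
```

The yellow of the tab has vanished behind the grip in the side view, so it is pressed in. Lifting the lever along its arc.

Request:
carry_out(
  targets=[
    {"dp":[-2,0,-2.5],"yaw":0},
    {"dp":[-4,0,-5],"yaw":0},
    {"dp":[-6,0,-7],"yaw":0},
    {"dp":[-8.5,0,-9.5],"yaw":0},
    {"dp":[-11,0,-11.5],"yaw":0},
    {"dp":[-13,0,-13.5],"yaw":0},
    {"dp":[-16,0,-15],"yaw":0},
    {"dp":[-18.5,0,-17],"yaw":0},
    {"dp":[-18.5,0,-17],"yaw":0},
    {"dp":[-18.5,0,-17],"yaw":0},
  ],
)

```text
clock: 26.52
eef_pos: [645.1, -251.4, 58.3]
tcp_rot: [3.141, 0.625, 0.652]
contact_force: [5.9, 6.9, -6.8]
opening: 0.323
grasp_force: 64.1
```

Request:
carry_out(
  targets=[
    {"dp":[4,0,-3],"yaw":0},
    {"dp":[8,0,-6],"yaw":0},
    {"dp":[16,0,-12],"yaw":0},
    {"dp":[24,0,-17.5],"yaw":0},
    {"dp":[24,0,-17.5],"yaw":0},
  ],
)

```text
clock: 27.15
eef_pos: [668.1, -233.9, 59.0]
tcp_rot: [-3.142, 0.628, 0.651]
contact_force: [2.1, 2.3, -13.9]
opening: 0.324
grasp_force: 63.2
```

Request:
carry_out(
  targets=[
    {"dp":[12,0,-9],"yaw":0},
    {"dp":[24,0,-17.5],"yaw":0},
    {"dp":[36,0,-26],"yaw":0},
    {"dp":[48,0,-35],"yaw":0},
    {"dp":[60,0,-43.5],"yaw":0},
    {"dp":[72,0,-52.5],"yaw":0},
    {"dp":[82,0,-59.5],"yaw":0},
    {"dp":[89,0,-64.5],"yaw":0},
    {"dp":[89,0,-64.5],"yaw":0},
  ],
)

```text
clock: 28.28
eef_pos: [755.2, -167.4, 59.3]
tcp_rot: [-3.141, 0.628, 0.651]
contact_force: [-0.8, 5.4, -11.7]
opening: 0.328
grasp_force: 64.2
```

```bash
python3 - <<'E'
from h import *
s=r.sense();e=s["eef_pos"];print(e,s["contact_force"],([e[0]-645.1,e[1]+251.4]@np.array([.796,.605])))
im=r.grab_frame("side");cv2.imwrite("pics/side4.png",im[:,:,::-1])
d=np.abs(im[:,:,::-1].astype(int)-cv2.imread("pics/side3.png")).sum(2)>60
# tray front left end corner region
v,u=np.nonzero(d[185:230,300:345]);print(len(v),u.min()+300 if len(u) else None)
E
```

```text
[ 755.23556193 -167.41064186   59.26884569] [ -0.82905634   5.38667942 -11.67997509] 138.48146896640236
894 300
```

Request:
carry_out(
  targets=[
    {"dp":[3,0,-2.2],"yaw":0},
    {"dp":[6,0,-4.4],"yaw":0},
    {"dp":[9,0,-6.5],"yaw":0},
    {"dp":[9,0,-6.5],"yaw":0},
    {"dp":[9,0,-6.5],"yaw":0},
  ],
)

```text
clock: 28.95
eef_pos: [763.0, -161.6, 59.2]
tcp_rot: [-3.141, 0.629, 0.651]
contact_force: [-3.5, 3.9, -14.0]
opening: 0.323
grasp_force: 64.4
```

Request:
carry_out(
  targets=[
    {"dp":[2,0,-1.5],"yaw":0},
    {"dp":[4,0,-3],"yaw":0},
    {"dp":[4,0,-3],"yaw":0},
    {"dp":[4,0,-3],"yaw":0},
  ],
)

```text
clock: 29.45
eef_pos: [764.5, -160.4, 58.7]
tcp_rot: [-3.138, 0.636, 0.65]
contact_force: [-12.8, -2.7, -14.9]
opening: 0.325
grasp_force: 64.4
```

The halfway stop is reached: 150 mm travelled and the resistance is rising. Lowering the lever along its arc with the tab still held, then letting go.

Request:
carry_out(
  targets=[
    {"dp":[2.5,0,2],"yaw":0},
    {"dp":[5,0,4],"yaw":0},
    {"dp":[7,0,6],"yaw":0},
    {"dp":[9.5,0,8],"yaw":0},
    {"dp":[12,0,10.5],"yaw":0},
    {"dp":[14,0,13],"yaw":0},
    {"dp":[16,0,15],"yaw":0},
    {"dp":[16,0,15],"yaw":0},
    {"dp":[16,0,15],"yaw":0},
  ],
)

```text
clock: 30.58
eef_pos: [768.6, -157.2, 41.2]
tcp_rot: [-3.141, 0.635, 0.649]
contact_force: [-11.1, 2.3, 2.3]
opening: 0.326
grasp_force: 60.5
```

```bash
python3 - <<'E'
from h import *
s=r.sense();e=s["eef_pos"];print(e,s["contact_force"],([e[0]-648.9,e[1]+249.1]@np.array([.796,.605])),s["tcp_rot"])
E
```

```text
[ 768.6417439  -157.17238654   41.19251399] [-11.13416214   2.25818356   2.32303013] 150.9306342825975 [-3.14075715  0.63515425  0.64851725]
```

Request:
carry_out(
  targets=[
    {"dp":[0,0,0],"yaw":0},
    {"dp":[0,0,0],"yaw":0},
    {"dp":[0,0,0],"yaw":0},
    {"dp":[0,0,0],"yaw":0},
    {"dp":[0,0,0],"yaw":0},
    {"dp":[0,0,0],"yaw":0},
  ],
  fingers=0.5,
)

```text
clock: 31.32
eef_pos: [770.3, -156.3, 37.7]
tcp_rot: [-3.141, 0.63, 0.65]
contact_force: [0.9, 0.1, 0.3]
opening: 0.751
grasp_force: 0.0
```

Request:
carry_out(
  targets=[
    {"dp":[0,0,-8],"yaw":0},
    {"dp":[0,0,-20],"yaw":0},
    {"dp":[0,0,-40],"yaw":0},
    {"dp":[0,0,-70],"yaw":0},
    {"dp":[0,0,-110],"yaw":0},
    {"dp":[0,0,-150],"yaw":0},
    {"dp":[0,0,-190],"yaw":0},
    {"dp":[0,0,-230],"yaw":0},
    {"dp":[0,0,-250],"yaw":0},
    {"dp":[0,0,-250],"yaw":0},
  ],
)

```text
clock: 32.58
eef_pos: [881.9, -66.2, 236.8]
tcp_rot: [-3.141, 0.63, 0.653]
contact_force: [0.3, -0.5, 0.4]
opening: 0.746
grasp_force: 0.0
```

```bash
python3 - <<'E'
from h import *
s=r.sense();print(s["eef_pos"],s["contact_force"],s["opening"])
O=np.array([582.5,-298.4]);xo=np.array([.796,.605]);yo=np.array([.605,-.796])
for n in("side","top"):
  im=r.grab_frame(n);cv2.imwrite(f"pics/{n}5.png",im[:,:,::-1]);hsv=cv2.cvtColor(im,cv2.COLOR_RGB2HSV)
  for nm,lo,hi,sm,z in(("red",0,10,140,46),("yel",16,36,130,51)):
    m=(hsv[...,0]>=lo)&(hsv[...,0]<=hi)&(hsv[...,1]>sm)&(hsv[...,2]>80)
    v,u=np.nonzero(m);W=np.array([at(n,(a,b),z)[:2] for a,b in zip(u,v)]);q=np.c_[(W-O)@xo,(W-O)@yo]
    k=(q[:,0]>150)&(q[:,0]<320)&(abs(q[:,1])<70);q=q[k]
    print(n,nm,k.sum(),q.min(0).round(1) if k.any() else '',q.max(0).round(1) if k.any() else '',q.mean(0).round(1))
E
```

```text
[881.93315323 -66.24174193 236.79831746] [ 0.31361548 -0.52353357  0.408568  ] 0.7462872973497866
side red 75 [219.4 -24.2] [260.   21.4] [240.  -1.]
side yel 26 [200.6  20. ] [257.   35.3] [227.   26.8]
top red 111 [217.9 -17. ] [257.2  13. ] [237.8  -1.8]
top yel 79 [184.2  12.9] [254.6  26.3] [223.7  18.9]
```

The lever is level again, the tab is out and the tray has shifted 150 mm. The arm is clear, so I'm handing in.

```bash
python3 -c "
from rig import r
print(r.sign_off())"
```

```text
the job is handed in; nothing more can be done
None
```

I handed the job in at about 33 s: the shaker is upright on the small cork mat, the tray is drawn 150 mm to its halfway stop, and the lever is level again with the tab out. In leaning the tool, joint 3 read 0.0585 rad against its 0.06 limit, and sign-off gave no verdict.

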